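# Pack the four-jar gift tray

### The job

Pack the gift tray from the jars that stand on the open worktop beside it: set each jar down gently and upright in the middle of the round felt pad of its lid's colour - the honey jar (white lid) on white, the tall mustard jar (red lid) on red, the cumin jar (black-sided cap) on black, the big chutney jar (green lid) on green. The shorter red-lidded olive jar and the little yellow jar with a green lid do not belong: leave them where they stand. The jars far back behind the tasting plate are shop stock and have no part in this.

Things in the scene. Friction and masses are not known exactly. Their poses are not given: they have to be found in the camera images.
- pad_white: Round white felt pad, 72 mm across, 3 mm thick, fixed in a bay of the gift tray (any of the four): place of the honey jar, white lid. Origin: centre of its underside, 6 mm above the worktop; the jar stands on its top, 3 mm above that. z up, x and y along the tray's sides. The tray is fixed, pale wood, 215 x 195 x 25 mm; walls and dividers 6 mm thick, all 25 mm high.
- pad_red: Round red felt pad, 72 mm across, 3 mm thick, fixed in a bay of the gift tray (any of the four): place of the mustard jar, red lid. Origin: centre of its underside, 6 mm above the worktop; the jar stands on its top, 3 mm above that. z up, x and y along the tray's sides. Bays (2 by 2) are about 98 mm clear along the pad's x and 88 mm along its y.
- pad_black: Round black felt pad, 72 mm across, 3 mm thick, fixed in a bay of the gift tray (any of the four): place of the cumin jar, black-brown cap. Origin: centre of its underside, 6 mm above the worktop; the jar stands on its top, 3 mm above that. z up, x and y along the tray's sides. Bay centres lie 104 mm apart along the pad's x and 94 mm along its y.
- pad_green: Round green felt pad, 72 mm across, 3 mm thick, fixed in a bay of the gift tray (any of the four): place of the chutney jar, green lid. Origin: centre of its underside, 6 mm above the worktop; the jar stands on its top, 3 mm above that. z up, x and y along the tray's sides. All pads share the tray's yaw, which is within 0.3 rad of 0.
- honey_jar: Honey jar: round glass jar, golden inside with a dark label and a WHITE lid (small dark sticker on top); 62 mm across, 99 mm high, lid 57 mm across from 88 to 99 mm, 0.3 to 0.6 kg. Belongs on the white pad. Stands loose on the worktop; origin: centre of its underside, z up.
- mustard_jar: Mustard jar: round glass jar with pale mustard inside and a RED lid; the taller and wider of the two red-lidded jars on the open worktop: 66 mm across, 100 mm high, lid 65 mm across from 88 to 99 mm, 0.3 to 0.6 kg. Belongs on the red pad. Stands loose on the worktop; origin: centre of its underside, z up.
- cumin_jar: Cumin jar: slender white spice jar; its screw cap is BLACK-BROWN round the side, with a speckled beige top; 43 mm across, 96 mm high, cap from 75 to 96 mm, about 0.1 kg. Belongs on the black pad. Stands loose on the worktop; origin: centre of its underside, z up.
- chutney_jar: Chutney jar: round dark red-brown jar with a white paper band and a GREEN lid; the larger of the two green-lidded jars: 62 mm across, 90 mm high, lid 59 mm across from 76 to 90 mm, 0.2 to 0.4 kg. Belongs on the green pad. Stands loose on the worktop; origin: centre of its underside, z up.
- olive_jar: Olive jar, does not belong: round glass jar, pale green inside, RED lid of 56 mm with a black sticker; 62 mm across and 86 mm high, shorter than the mustard jar. Leave it. Stands loose on the worktop; origin: centre of its underside, z up.
- sample_jar: Sample jar, does not belong: little yellow jar with a white paper band and a GREEN lid; 46 mm across, 62 mm high. Leave it. (Mind the wire cutter to the right of the jars: its fixed steel bow rises above 0.2 m; 0.4 m clears it.) Stands loose on the worktop; origin: centre of its underside, z up.
Mind the look-alikes: they are no part of the job. What is shaped like the cumin_jar but blue or purple is not meant.

How it is judged (in metres and radians):
At the end, for the whole second after the job is handed in: Each of the four jars stands upright (within 0.1 rad) and at rest on the pad of its lid's colour, its middle within 15 mm of the pad's middle; the olive and sample jars are upright and within 20 mm of where they stood (horizontal distance between honey_jar and pad_white below 0.015 m and z of honey_jar in the frame of pad_white below 0.007 m and angle between each of honey_jar, mustard_jar, cumin_jar, chutney_jar, olive_jar, sample_jar's own z axis and vertical below 0.1 rad and linear speed of each of honey_jar, mustard_jar, cumin_jar, chutney_jar below 0.02 m/s and horizontal distance between mustard_jar and pad_red below 0.015 m and z of mustard_jar in the frame of pad_red below 0.007 m and horizontal distance between cumin_jar and pad_black below 0.015 m and z of cumin_jar in the frame of pad_black below 0.007 m and horizontal distance between chutney_jar and pad_green below 0.015 m and z of chutney_jar in the frame of pad_green below 0.007 m and distance of each of olive_jar, sample_jar from where it was at the start of the episode below 0.02 m); the robot touches nothing.
It fails at once if the olive jar or the sample jar is shifted by more than 20 mm or lifted (distance of any of olive_jar, sample_jar from where it was at the start of the episode above 0.02 m).
It fails at once if a jar is dropped or banged down on its pad (over 100 N) (contact force between honey_jar and pad_white above 100 N or contact force between mustard_jar and pad_red above 100 N or contact force between cumin_jar and pad_black above 100 N or contact force between chutney_jar and pad_green above 100 N).
It also fails if it takes over 112 s, if anything falls off the work surface, if the arm or the gripper's body presses on something with over 40 N, if the wrist force passes 120 N, or if a joint passes its speed limit or range.

### The arm

A 6-joint arm with a two-finger parallel gripper is mounted at the origin on a cart in front of the work surface, level with it; the furniture and walls round the work are solid. World frame = base frame: x ahead of the robot, y to its left, z up, the work surface at z = 0. Lengths are in mm, angles in rad, forces in N, time in s.
With the tool pointing down it reaches from about 350 to 975 mm from the base axis. Payload 7.1 kg.
Tool frame: the origin (TCP) lies midway between the tips of the shut fingers; the grasp point (between the pads) lies 19 mm behind it (ctrl.grip_depth is the distance from the TCP to the grasp point, in mm); z points along the fingers, y is the line along which they close (so a half turn about z gives the same grasp; the last joint's range is limited). The gripper opens to 88 mm and grips with 3 to 60 N. Pads are 20 mm wide; open, the fingers measure 115 mm over their backs; the gripper's body (75 mm by 178 mm) begins 61 mm behind the grasp point.
Start: joints at [1.22, 0.423, 1.63, -0, 1.089, -0.019], TCP at [203.559, 590.905, 222.675] pointing down, gripper open.
Joint ranges: [-3, 3], [-0.9, 2.11], [0.09, 2.58], [-1.31, 4.45], [0.11, 2.69], [-2.54, 2.54]. Speed limits (rad/s): [2.39, 2.39, 3.01, 3.14, 3.14, 3.14].

### API

Orientations are given as a rotation vector (axis times angle).
In Python, from workcell import ctrl, cams gives the robot as it stands.
- The arm moves only by the tool move_arm, never from a script. Its argument "steps" is a list of rows, each a list of 3 entries, a list of its own where there are three numbers: the shift along the tool's x, y, z in units of 25 mm (1.0 is 25 mm), then the turn about the tool's z in units of 5 degrees (1.0 is 5 degrees), then the closure, from 0 (fully open) to 1 (shut). A call has 1 to 20 rows; each row shifts and turns the commanded pose from where the row before left it, along the tool's axes as they then stand; what a row does not reach is not made up. A row lasts 1/12 s, in which the tool goes at most 41.7 mm and 7.16 degrees, less where a joint would pass 70% of its speed; a pose out of reach is approached as far as the arm can. A call is refused whole if a number of a shift passes 1 or a number of a turn 1, either way. A call with a gripper value outside its range is refused whole. The fingers move at their own pace and stop on an object; the grip force is fixed at half the most. Time passes only in rows, so rows that do not move let the fingers close. It gives the time, the measured TCP pose, the force, the opening and the grip force at its end, in the units of the state.
- ctrl.get_obs(): the state, without advancing time (a new reading comes with each control period).
- cams.get_image(name): name is "scene" or "top" or "wrist"; returns a dict with "image" (400x640x3 uint8, red, green, blue), "camera_matrix" (3x3 intrinsics, pixels), "k1" (the pictures are not rectified: a ray, as slopes to the right and down, at radius r is drawn at 1 + k1 r^2 times it, then the intrinsics apply), "xyz" and "rotation" of the camera in the world; the wrist camera has in their place "mount" (4x4, takes a point from camera to tool coordinates, whose origin is the TCP and whose axes are the flange's). Camera axes: x right, y down, z forward; pixel columns grow to the right and rows downward; lengths in mm; the calibration is good to about 2 mm. A picture is of the moment at which its call begins: read the wrist's pose just before it. There is no depth.
- ctrl.close_job(): hands the job in; it is judged then, once.
Trained networks look in the newest picture that a camera, given by its name, has taken for a name from the list of things; names that differ only in an ending like _2 or _b are one class to them, and where a whole thing is asked for, a point or a joint stands for the part that bears it (a point fixed in the world has none). Each returns a list of dicts, best first, with "p" (0 to 1); they miss things now and then, are a little off and sometimes report something else, mostly with a low value. They report only what shows in the picture. A call takes as long as a camera call. They do not tell look-alikes from the thing itself.
- cams.boxes_of(camera, thing): "rect" ([centre column, centre row, width, height] in pixels, round what is visible of it).
- cams.cut_out(camera, thing): "pixels" (400x640 bool, what is visible of it) and "rect" ([centre column, centre row, width, height] in pixels, round what is visible of it).
The state is a dict: "t": time; "qpos": joint angles; "qvel": joint speeds; "joint_torque": joint torques, N m; "ee_pos": TCP position; "orientation": TCP orientation; "ft_force": force on the tool from outside, world axes, zero at the start; "moment": the same for the moment, N m; "width": finger opening in mm; "grasp_force": force on a finger pad.
Only numpy, scipy, OpenCV 4.12 (cv2) and the standard library are available. Lean on these libraries where they do the work, as an engineer would, in place of code of your own. Each camera call takes 0.05 s, during which the arm holds its last target. There are 200 camera calls.

## Working session

There is one attempt and no reset: what is moved stays moved. The work goes in short steps, Python scripts to look and compute and a tool call to move; the robot and the scene stay as the last step left them, time stands still between calls to the robot, and variables do not carry over. Pictures are saved under pics/ and viewed, at most 14 in all, crops included, and the job is handed in when it is done.

Besides the shell and the picture viewer there is one more tool, called after "Emit:" as name(argument=value, ...) on one line, values as JSON. move_arm: Moves the arm, as the interface text tells. Its arguments: {"type":"object","properties":{"steps":{"type":"array"}},"required":["steps"]}

```bash
mkdir -p pics
cat > h.py <<'E'
import numpy as np, cv2
from workcell import ctrl, cams
from scipy.spatial.transform import Rotation as R
def shot(n,f=None):
    o=ctrl.get_obs(); d=cams.get_image(n)
    if n=='wrist':
        T=np.eye(4);T[:3,:3]=R.from_rotvec(o['orientation']).as_matrix();T[:3,3]=o['ee_pos']
        M=T@np.array(d['mount']); d['xyz']=M[:3,3]; d['rotation']=M[:3,:3]
    if f: cv2.imwrite('pics/'+f,d['image'][:,:,::-1])
    return d
def ray(d,px,z):
    K=np.array(d['camera_matrix']);x=np.array([(px[0]-K[0,2])/K[0,0],(px[1]-K[1,2])/K[1,1]])
    u=x.copy()
    for _ in range(20): u=x/(1+d['k1']*(u@u))
    v=np.array(d['rotation'])@np.array([u[0],u[1],1]); p=np.array(d['xyz'])
    return (p+v*(z-p[2])/v[2])[:2]
def proj(d,P):
    K=np.array(d['camera_matrix']);c=np.array(d['rotation']).T@(np.array(P,float)-np.array(d['xyz']))
    u=c[:2]/c[2];u=u*(1+d['k1']*(u@u));return K[0,0]*u[0]+K[0,2],K[1,1]*u[1]+K[1,2]
E
python3 - <<'E'
from h import *
for n in ['scene','top']:
    d=shot(n,n+'0.png');print(n,d['xyz'],np.round(d['rotation'],3).tolist(),d['camera_matrix'][0],d['k1'])
    for t in ['pad_white','pad_red','pad_black','pad_green','honey_jar','mustard_jar','cumin_jar','chutney_jar','olive_jar','sample_jar']:
        print(t,[(round(b['p'],2),np.round(b['rect']).tolist()) for b in cams.boxes_of(n,t)[:3]])
print(ctrl.get_obs())
E
```

```text
scene [  23.57214901 -231.99722934  694.02328989] [-2.147, 1.289, -0.491] [427.32790853   0.         326.73783167] -0.06251409855494745
pad_white [(0.74, [251.0, 191.0, 29.0, 21.0])]
pad_red [(0.71, [222.0, 169.0, 32.0, 22.0])]
pad_black [(0.96, [255.0, 146.0, 32.0, 18.0])]
pad_green [(0.69, [284.0, 167.0, 34.0, 24.0]), (0.58, [255.0, 148.0, 34.0, 20.0]), (0.28, [345.0, 245.0, 36.0, 59.0])]
honey_jar [(0.72, [348.0, 245.0, 37.0, 57.0])]
mustard_jar [(0.85, [364.0, 198.0, 38.0, 51.0])]
cumin_jar [(0.78, [346.0, 159.0, 24.0, 47.0]), (0.71, [445.0, 191.0, 32.0, 41.0]), (0.55, [292.0, 222.0, 29.0, 47.0])]
chutney_jar [(0.75, [438.0, 232.0, 40.0, 54.0])]
olive_jar [(0.59, [418.0, 274.0, 44.0, 54.0])]
sample_jar [(0.59, [378.0, 174.0, 17.0, 29.0])]
top [ 270.82066079   33.65014322 1150.94895772] [-2.058, 2.132, -0.252] [466.65722541   0.         323.19848861] 0.012861179810720677
pad_white [(0.82, [262.0, 223.0, 27.0, 28.0])]
pad_red [(0.68, [223.0, 216.0, 31.0, 31.0]), (0.63, [410.0, 155.0, 23.0, 29.0]), (0.48, [262.0, 225.0, 29.0, 28.0])]
pad_black [(0.6, [234.0, 178.0, 27.0, 24.0])]
pad
[... 410 characters left out ...]
[353.0, 161.0, 19.0, 25.0])]
{'t': 1.1, 'qpos': array([ 1.22000392e+00,  4.23100487e-01,  1.62987500e+00, -1.28049200e-06,
        1.08864364e+00, -1.89391805e-02]), 'qvel': array([ 0.00079399, -0.00012703, -0.0008398 , -0.00018498,  0.0005192 ,
       -0.00022212]), 'joint_torque': array([-8.92058561e-04, -5.44582736e+01, -2.74050450e+01,  6.44865423e-02,
        1.68824592e-02, -4.11347935e-05]), 'ee_pos': array([203.55734485, 590.90697067, 222.68459706]), 'orientation': array([-5.18883666e-01, -3.09844164e+00,  4.12101855e-05]), 'ft_force': array([-0.96892392, -0.48846785,  0.67301711]), 'moment': array([0.0523956 , 0.04399078, 0.02646033]), 'grasp_force': 0.0, 'width': 87.72068116740984}
```

```bash
sed -i "s/    if f: cv2/    elif np.shape(d['rotation'])==(3,): d['rotation']=R.from_rotvec(d['rotation']).as_matrix()\n    if f: cv2/" h.py
python3 - <<'E'
import cv2
for n,(a,b,c,e) in {'scene0':(190,510,110,320),'top0':(180,480,110,290)}.items():
    i=cv2.imread(f'pics/{n}.png')[c:e,a:b]; cv2.imwrite(f'pics/{n}c.png',cv2.resize(i,None,fx=2.5,fy=2.5,interpolation=2))
E
```

```text
(no output)
```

View pics/scene0c.png

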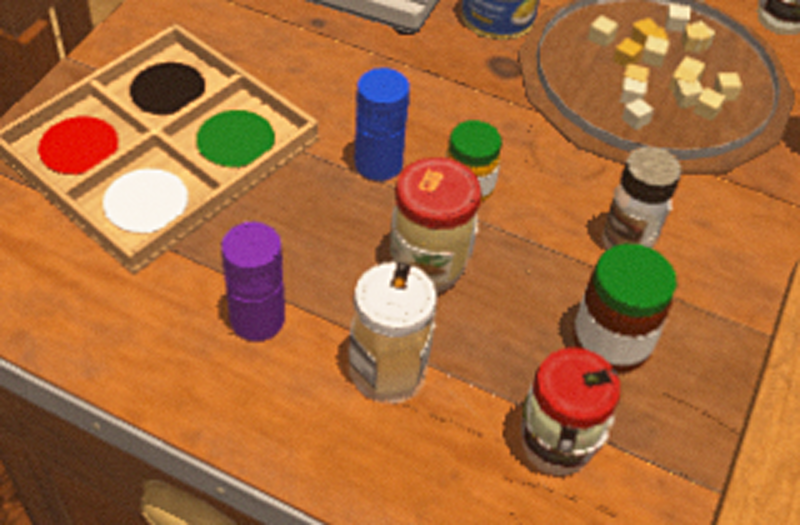

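View pics/top0c.png

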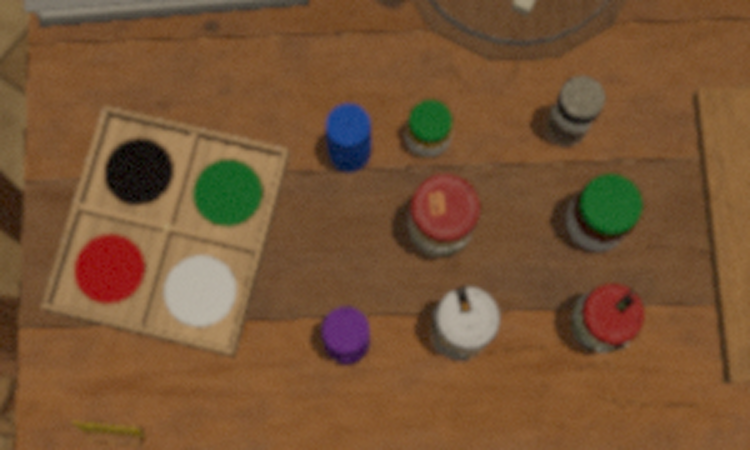

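```bash
cat > m.py <<'E'
from h import *
from scipy.optimize import least_squares
TH=np.linspace(0,2*np.pi,40)
def cen(pts):
    h=cv2.convexHull(np.float32(pts)*16); m=cv2.moments(h); return np.array([m['m10']/m['m00'],m['m01']/m['m00']])/16
def model(d,xy,r,z0,z1): return cen([proj(d,(xy[0]+r*np.cos(t),xy[1]+r*np.sin(t),z)) for z in (z0,z1) for t in TH])
def locate(d,c,r,z0,z1):
    return least_squares(lambda p:model(d,p,r,z0,z1)-c,ray(d,c,(z0+z1)/2),x_scale=10,diff_step=1e-3).x
def blob(mask,seed):
    m=cv2.morphologyEx(mask.astype(np.uint8),cv2.MORPH_OPEN,np.ones((2,2)))
    n,l,s,c=cv2.connectedComponentsWithStats(m)
    k=min(range(1,n),key=lambda k:np.hypot(*(c[k]-seed))-0.05*min(s[k,4],200))
    p=np.argwhere(l==k)[:,::-1]; return cen(p),s[k]
def cmask(im,c):
    h=cv2.cvtColor(im,cv2.COLOR_RGB2HSV).astype(int);H,S,V=h[...,0],h[...,1],h[...,2]
    return {'green':(H>45)&(H<80)&(S>130),'red':((H<5)|(H>172))&(S>170)&(V>90),'white':(S<45)&(V>150),'black':(V<75)}[c]
G={'honey_jar':(31,0,99,'white',28.5,88,99),'mustard_jar':(33,0,100,'red',32.5,88,99),'cumin_jar':(21.5,0,96,None,21.5,75,96),'chutney_jar':(31,0,90,'green',29.5,76,90),'olive_jar':(31,0,86,'red',28,75,86),'sample_jar':(23,0,62,'green',22,52,62)}
E
python3 - <<'E'
from m import *
S={'scene':{'pad_white':(249,190),'pad_red':(221,168),'pad_black':(257,145),'pad_green':(284,165),'honey_jar':(349,229),'mustard_jar':(365,187),'cumin_jar':(445,191),'chutney_jar':(444,222),'olive_jar':(421,265),'sample_jar':(380,167)},
'top':{'pad_white':(260,226),'pad_red':(224,217),'pad_black':(236,178),'pad_green':(271,187),'honey_jar':(366,237),'mustard_jar':(358,193),'cumin_jar':(409,153),'chutney_jar':(424,192),'olive_jar':(425,236),'sample_jar':(352,159)}}
for n in S:
    d=shot(n)
    for t,s in S[n].items():
        if t[:3]=='pad':
            c,st=blob(cmask(d['image'],t[4:]),s);print(n,t,'col',np.round(locate(d,c,36,9,9.01),1),st.tolist())
            for q in cams.cut_out(n,t)[:2]: print('    cut',round(q['p'],2),np.round(locate(d,cen(np.argwhere(q['pixels'])[:,::-1]),36,9,9.01),1))
        else:
            g=G[t]
            if g[3]: c,st=blob(cmask(d['image'],g[3]),s);print(n,t,'lid',np.round(locate(d,c,*g[4:]),1),st.tolist())
            L=[q for q in cams.cut_out(n,t) if np.hypot(q['rect'][0]-s[0],q['rect'][1]-s[1])<25]
            for q in L[:1]: print('    cut',t,round(q['p'],2),np.round(locate(d,cen(np.argwhere(q['pixels'])[:,::-1]),*g[:3]),1))
E
```

```text
scene pad_white col [479.9 182.8] [233, 179, 33, 25, 647]
    cut 0.63 [481.6 187.3]
scene pad_red col [505.7 273.6] [207, 158, 31, 22, 532]
    cut 0.87 [507.6 276.2]
scene pad_black col [605.6 245. ] [243, 136, 30, 20, 439]
    cut 0.75 [606.4 249. ]
    cut 0.54 [480.6 186.4]
scene pad_green col [580.  154.4] [270, 155, 31, 22, 522]
    cut 0.57 [580.8 158.3]
scene honey_jar lid [433.3 -70.8] [334, 217, 31, 25, 556]
    cut honey_jar 0.71 [429.9 -69.4]
scene mustard_jar lid [532.8 -58.3] [350, 177, 33, 25, 496]
    cut mustard_jar 0.64 [543.4 -52.2]
    cut cumin_jar 0.75 [ 644.5 -190.8]
scene chutney_jar lid [ 535.6 -214.2] [429, 209, 32, 28, 701]
    cut chutney_jar 0.91 [ 536.6 -211.5]
scene olive_jar lid [ 431.7 -207.8] [406, 250, 33, 32, 776]
    cut olive_jar 0.61 [ 434.6 -205.6]
scene sample_jar lid [631.9 -51.2] [372, 159, 19, 18, 271]
    cut sample_jar 0.83 [642.6 -47.3]
top pad_white col [479.5 185.3] [247, 214, 28, 27, 600]
    cut 0.83 [483.1 186.3]
top pad_red col [505.1 275. ] [212, 205, 26, 27, 554]
    cut 0.74 [509.3 277.3]
top pad_black col [604.7 246.7] [224, 167, 26, 26, 525]
    cut 0.66 [609.3 249.1]
top pad_green col [579.5 156.7] [259, 175, 27, 26, 527]
    cut 0.65 [584.2 158.5]
top honey_jar lid [430.6 -71. ] [357, 227, 23, 22, 374]
    cut honey_jar 0.59 [432.9 -68.9]
top mustard_jar lid [542.  -63.5] [361, 190, 3, 2, 6]
    cut mustard_jar 0.85 [539.1 -54.1]
    cut cumin_jar 0.6 [ 641.9 -190.5]
top chutney_jar lid [ 534.5 -212.2] [413, 181, 25, 24, 466]
    cut chutney_jar 0.93 [ 537.6 -209.8]
top olive_jar lid [ 430.2 -206. ] [415, 225, 23, 24, 342]
    cut olive_jar 0.59 [ 435.4 -205.5]
top sample_jar lid [631.7 -48.2] [345, 151, 16, 17, 216]
    cut sample_jar 0.61 [636.  -47.1]
```

Candidates (scene pixels): red lids are mustard (365,187) and olive (421,265). Green lids are chutney (444,222) and sample (380,167). Cumin shapes are the real one (450,180), blue (343,160) and purple (291,222). The only white lid is honey (349,230). I choose mustard, chutney, the speckled/black cap and honey. The crops above show the four clearly. One look at the wire cutter while I turn the tool to the tray's yaw.

View pics/scene0.png

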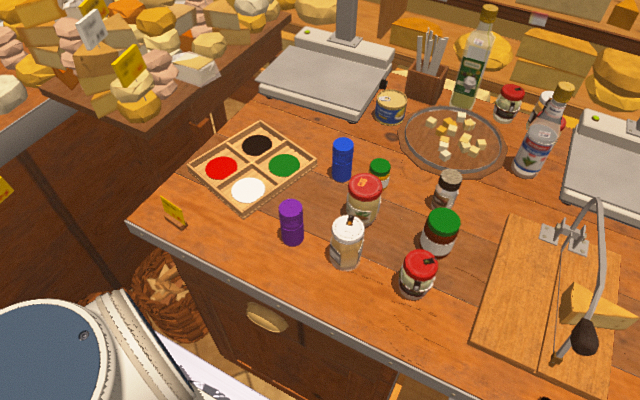

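Emit:
move_arm(steps=[[[0,0,-0.2],1,0],[[0,0,-0.2],1,0],[[0,0,-0.2],1,0],[[0,0,-0.2],1,0],[[0,0,-0.2],1,0],[[0,0,-0.2],1,0],[[0,0,-0.2],1,0],[[0,0,-0.2],1,0],[[0,0,-0.2],1,0],[[0,0,-0.2],1,0],[[0,0,-0.2],1,0],[[0,0,-0.2],1,0],[[0,0,-0.2],1,0],[[0,0,-0.2],1,0],[[0,0,-0.2],1,0],[[0,0,-0.2],1,0],[[0,0,-0.2],1,0],[[0,0,-0.2],0.4,0]])

```text
t: 3.7
ee_pos: [203.5, 590.8, 312.9]
orientation: [2.513, 1.885, -0.0]
ft_force: [-0.7, 0.1, -0.2]
width: 87.8
grasp_force: 0.0
```

Scene: the cutter's bow is at about (595,200–350), far right of the jars, and the tray is at (253,165). Next I re-measure mustard and compute the shift to honey.

```bash
cat >> h.py <<'E'
def go(t):
    o=ctrl.get_obs();v=R.from_rotvec(o['orientation']).inv().apply(np.array(t,float)-o['ee_pos'])/25
    m=R.from_rotvec(o['orientation']).as_matrix()
    print('to',t,'units',np.round(v,2),'yaw',round(np.degrees(np.arctan2(m[1,1],m[0,1])),2),'z',np.round(o['ee_pos'],1),'w',round(o['width'],1))
E
python3 - <<'E'
from m import *
for n,s in (('scene',(365,187)),('top',(358,193))):
    d=shot(n);h=cv2.cvtColor(d['image'],cv2.COLOR_RGB2HSV).astype(int)
    print(h[s[1],s[0]],h[s[1]-8,s[0]])
    for sm in (120,140,150,160):
        c,st=blob(((h[...,0]<4)|(h[...,0]>168))&(h[...,1]>sm)&(h[...,2]>80),s);print(n,sm,locate(d,c,32.5,88,99),st)
go((432,-71,250))
E
```

```text
[  3 189 214] [ 14 186 248]
scene 120 [535.03185006 -57.33594217] [350 175  33  27 488]
scene 140 [535.03185006 -57.33594217] [350 175  33  27 486]
scene 150 [534.78079737 -57.40784861] [350 175  33  27 478]
scene 160 [533.06674469 -58.09429614] [350 177  33  25 449]
[  7 168 143] [  3 155 138]
top 120 [533.43620467 -56.13118285] [347 183  25  22 218]
top 140 [532.04669678 -56.7090796 ] [347 184  25  21 207]
top 150 [535.34100394 -59.27412288] [353 184  15  18 133]
top 160 [541.3278912  -66.04031698] [360 188   7   6  32]
to (432, -71, 250) units [-22.95  16.09   2.51] yaw -16.02 z [203.7 591.3 313.6] w 87.6
```

Emit:
move_arm(steps=[[[-1,0.7,0.1],0,0],[[-1,0.7,0.1],0,0],[[-1,0.7,0.1],0,0],[[-1,0.7,0.1],0,0],[[-1,0.7,0.1],0,0],[[-1,0.7,0.1],0,0],[[-1,0.7,0.1],0,0],[[-1,0.7,0.1],0,0],[[-1,0.7,0.1],0,0],[[-1,0.7,0.1],0,0],[[-1,0.7,0.1],0,0],[[-1,0.7,0.1],0,0],[[-1,0.7,0.1],0,0],[[-1,0.7,0.1],0,0],[[-1,0.7,0.1],0,0],[[-1,0.7,0.1],0,0],[[-1,0.7,0.1],0,0],[[-1,0.7,0.1],0,0],[[-1,0.7,0.1],0,0],[[-1,0.7,0.1],0,0]])

```text
t: 5.47
ee_pos: [402.2, 12.2, 262.5]
orientation: [2.508, 1.892, 0.0]
ft_force: [0.4, 0.2, 0.0]
width: 87.9
grasp_force: 0.0
```

Emit:
move_arm(steps=[[[-1,0.7,0.1],0,0],[[-1,0.7,0.1],0,0],[[-0.9,0.6,0.1],0,0],[[0,0,0],0,0],[[0,0,0],0,0]])

```text
t: 5.88
ee_pos: [430.1, -70.7, 254.8]
orientation: [-2.51, -1.888, 0.001]
ft_force: [0.1, -0.1, -0.5]
width: 87.7
grasp_force: 0.0
```

Run:
```python
from m import *
d=shot('wrist','w1.png')
print(d['xyz'],np.round(d['rotation'],2).tolist())
for t,p in (('honey_jar',(432,-71,99)),('mustard_jar',(535,-57,99))): print(t,proj(d,p),[(round(b['p'],2),np.round(b['rect'])) for b in cams.boxes_of('wrist',t)])
go((432,-71,46))
```

```text
[449.03607544  -2.35556507 416.84222659] [[0.96, -0.27, -0.07], [-0.28, -0.93, -0.25], [-0.0, 0.26, -0.96]]
honey_jar (np.float64(323.6835438983661), np.float64(184.64667451900496)) [(0.63, array([321., 178.,  61.,  67.])), (0.34, array([446., 255.,  63.,  55.]))]
mustard_jar (np.float64(424.12990019124254), np.float64(141.25311880095455)) [(0.61, array([417., 135.,  80.,  71.]))]
to (432, -71, 46) units [-0.05  0.11  8.36] yaw -15.94 z [429.7 -69.  255.1] w 88.0
```

View pics/w1.png

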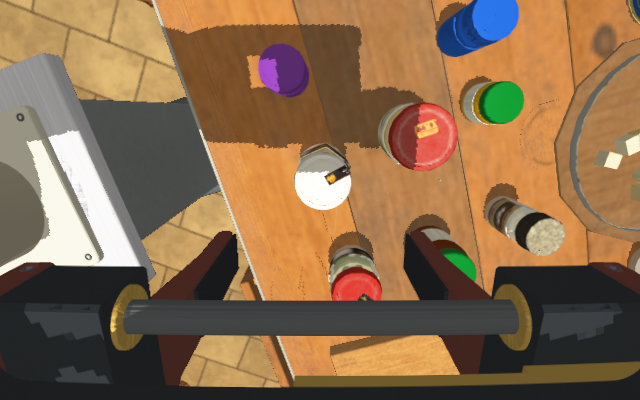

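Wrist view: honey lid centred at (323,181) and mustard lid at (422,137), both within about 4 px of prediction. Grasping honey.

Emit:
move_arm(steps=[[[0,0.1,1],0,0],[[0,0,1],0,0],[[0,0,1],0,0],[[0,0,1],0,0],[[0,0,1],0,0],[[0,0,1],0,0],[[0,0,1],0,0],[[0,0,0.8],0,0],[[0,0,0.5],0,0],[[0,0,0],0,0],[[0,0,0],0,0],[[0,0,0],0,1],[[0,0,0],0,1],[[0,0,0],0,1],[[0,0,0],0,1],[[0,0,0],0,1],[[0,0,0],0,1],[[0,0,0],0,1]])

```text
t: 7.53
ee_pos: [432.5, -70.4, 48.1]
orientation: [2.509, 1.89, 0.0]
ft_force: [-1.6, 0.9, 6.8]
width: 56.6
grasp_force: 30.0
```

Emit:
move_arm(steps=[[[0,0,-0.4],0,1],[[0,0,-0.4],0,1],[[0,0,-0.4],0,1],[[0,0,-0.4],0,1],[[0,0,-0.8],0,1],[[0,0,-0.8],0,1],[[0,0,-0.8],0,1],[[0,0,0],0,1],[[0,0,0],0,1]])

```text
t: 8.28
ee_pos: [433.3, -70.6, 148.8]
orientation: [2.507, 1.889, 0.004]
ft_force: [-0.1, 0.6, -5.2]
width: 56.4
grasp_force: 30.0
```

Run:
```python
from m import *
d=shot('wrist','w2.png'); o=ctrl.get_obs();p=o['ee_pos']
for z in (99-47,):
  print(p,o['width'],o['ft_force'],'lid exp',proj(d,(p[0],p[1],p[2]+z)))
  for n in('scene','top'):
    e=shot(n,n+'2.png');c,st=blob(cmask(e['image'],'white'),proj(e,(p[0],p[1],p[2]+z)));print(n,c,st,locate(e,c,28.5,p[2]+z-11,p[2]+z))
i=cv2.imread('pics/w2.png')[80:400,140:540];j=cv2.imread('pics/scene2.png')[150:310,260:460]
cv2.imwrite('pics/c2.png',np.hstack([i,cv2.resize(j,(400,320))]))
```

```text
[432.4427855  -70.39513179 147.81866526] 56.450045986944325 [-0.95807215  0.03350906 -4.056786  ] lid exp (np.float64(321.24485262891284), np.float64(304.0937376476625))
scene [364.97142857 199.17142857] [362 196   7   7  22] [426.92162639 -95.1392258 ]
top [357.60555556 240.23888889] [355 232   6  17  72] [410.54809273 -39.3366812 ]
```

View pics/c2.png

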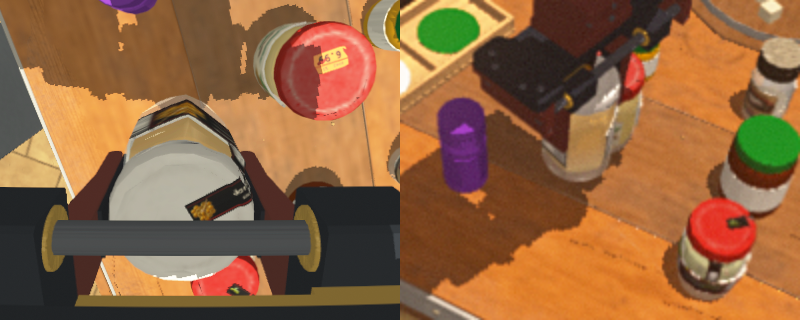

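Held upright. In the wrist view the lid centre is at about (320,291), roughly 4 mm along +x of the tool. Carrying it to the white pad.

Run:
```python
from m import *
go((478.7,180.6,198));go((478.7,180.6,80))
```

```text
to (478.7, 180.6, 198) units [10.16 -0.96 -2.05] yaw -16.01 z [431.7 -70.2 146.8] w 56.2
to (478.7, 180.6, 80) units [10.16 -0.96  2.67] yaw -16.01 z [431.7 -70.2 146.8] w 56.2
```

Emit:
move_arm(steps=[[[0,0,-0.7],0,1],[[0.4,0,-0.8],0,1],[[0.8,-0.1,-0.6],0,1],[[0.9,-0.1,0],0,1],[[1,-0.1,0],0,1],[[1,-0.1,0],0,1],[[1,-0.1,0],0,1],[[1,-0.1,0],0,1],[[1,-0.1,0],0,1],[[1,-0.1,0],0,1],[[0.8,-0.1,0],0,1],[[0.6,-0.1,0],0,1],[[0.4,0,0],0,1],[[0.2,0,0.5],0,1],[[0,0,1],0,1],[[0,0,1],0,1],[[0,0,1],0,1],[[0,0,0.7],0,1],[[0,0,0.4],0,1],[[0,0,0],0,1]])

```text
t: 10.1
ee_pos: [476.3, 178.3, 82.5]
orientation: [-2.508, -1.889, 0.008]
ft_force: [-0.8, -0.3, -4.6]
width: 56.4
grasp_force: 30.0
```

Run:
```python
from m import *
d=shot('wrist','w3.png')
go((478.7,180.6,57));o=ctrl.get_obs();p=o['ee_pos'];print(proj(d,p+[0,0,51]),proj(d,(479.7,184,9)))
```

```text
to (478.7, 180.6, 57) units [0.09 0.04 1.08] yaw -16.03 z [477.3 178.6  83.9] w 56.5
(np.float64(324.65850688717956), np.float64(305.0428779184377)) (np.float64(324.55994220430716), np.float64(200.46576533115865))
```

View pics/w3.png

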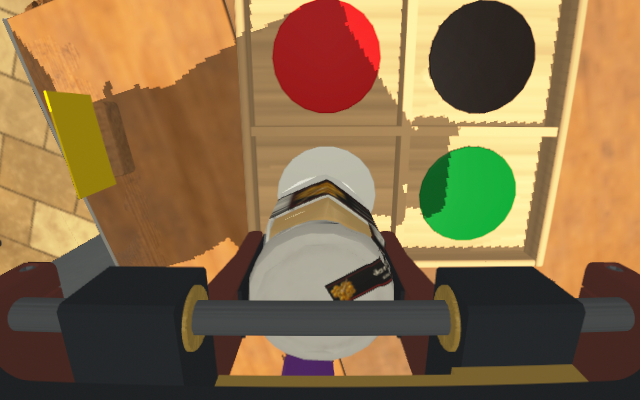

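White pad is partly hidden under the jar (columns 277–376, top row 146). Red pad is at (327,56), black (482,56), green (468,193). I'll cross-check the pads and lid in the wrist camera.

Run:
```python
from m import *
d=shot('wrist');p=ctrl.get_obs()['ee_pos']
W={}
for n,c in (('red',(327,56)),('black',(482,56)),('green',(468,193))): W[n]=locate(d,np.array(c),36,9,9.01);print(n,W[n])
print('white~',W['green']+W['red']-W['black'], locate(d,np.array((326.5,200)),36,9,9.01))
print('lid',p,locate(d,np.array((321.5,291)),28.5,p[2]+50,p[2]+51))
```

```text
red [509.19071081 277.93031804]
black [609.29985535 249.98327327]
green [583.80875711 158.91370423]
white~ [483.69961256 186.860749  ] [481.80521716 182.66950343]
lid [478.20030755 178.99520955  85.01025313] [477.99779169 182.78611819]
```

Emit:
move_arm(steps=[[[0.1,0.1,0],0,1],[[0,0,0.3],0,1],[[0,0,0.3],0,1],[[0,0,0.2],0,1],[[0,0,0.1],0,1],[[0,0,0],0,1],[[0,0,0],0,1],[[0,0,0.05],0,1],[[0,0,0.05],0,1],[[0,0,0.05],0,1],[[0,0,0],0,1],[[0,0,0],0,1]])

```text
t: 11.2
ee_pos: [481.2, 180.9, 58.9]
orientation: [-2.509, -1.89, 0.0]
ft_force: [-0.5, -0.8, -4.6]
width: 56.9
grasp_force: 30.0
```

Emit:
move_arm(steps=[[[0,0,0.04],0,1],[[0,0,0.04],0,1],[[0,0,0],0,1],[[0,0,0],0,1]])

```text
t: 11.53
ee_pos: [481.4, 181.0, 57.2]
orientation: [2.509, 1.89, 0.001]
ft_force: [-0.1, -0.3, 1.0]
width: 56.5
grasp_force: 30.0
```

Emit:
move_arm(steps=[[[0,0,0],0,0.5],[[0,0,0],0,0.2],[[0,0,0],0,0],[[0,0,0],0,0],[[0,0,0],0,0],[[0,0,0],0,0],[[0,0,-0.3],0,0],[[0,0,-0.6],0,0],[[0,0,-1],0,0],[[0,0,-1],0,0],[[0,0,-1],0,0],[[0,0,-1],0,0],[[0,0,-1],0,0],[[0,0,-1],0,0],[[0,0,-0.5],0,0]])

```text
t: 12.78
ee_pos: [482.3, 181.3, 245.6]
orientation: [2.508, 1.89, 0.007]
ft_force: [0.1, -0.1, 1.4]
width: 87.6
grasp_force: 0.0
```

Run:
```python
from m import *
go((534.3,-56,250));go((534.3,-56,48))
```

```text
to (534.3, -56, 250) units [-8.55  4.62 -0.18] yaw -16.01 z [482.3 181.3 245.6] w 87.6
to (534.3, -56, 48) units [-8.57  4.59  7.9 ] yaw -16.01 z [482.3 181.3 245.6] w 87.6
```

Emit:
move_arm(steps=[[[-0.5,0.3,0],0,0],[[-1,0.5,0],0,0],[[-1,0.5,0],0,0],[[-1,0.5,0],0,0],[[-1,0.6,0],0,0],[[-1,0.6,0],0,0],[[-1,0.6,0],0,0],[[-1,0.5,0],0,0],[[-0.7,0.3,0],0,0],[[-0.3,0.2,0],0,0],[[0,0,0],0,0],[[0,0,0],0,0]])

```text
t: 13.78
ee_pos: [533.0, -54.8, 242.1]
orientation: [-2.51, -1.889, -0.0]
ft_force: [0.1, -0.1, 0.1]
width: 87.7
grasp_force: 0.0
```

Run:
```python
from m import *
d=shot('wrist');h=cv2.cvtColor(d['image'],cv2.COLOR_RGB2HSV).astype(int)
c,st=blob(((h[...,0]<5)|(h[...,0]>170))&(h[...,1]>130)&(h[...,2]>60),proj(d,(534,-56,99)));print(c,st,locate(d,c,32.5,96,99))
for n in ('scene','top'):
    e=shot(n,n+'4.png');q=cams.cut_out(n,'pad_white')[:0]
    c,st=blob(cmask(e['image'],'white'),proj(e,(481.7,185.5,108)));print(n,c,st,locate(e,c,28.5,97,108))
go((534.3,-56,48))
```

```text
[325.31775253 184.9291433 ] [ 293  152   66   67 2817] [536.89243554 -54.01516389]
scene [244.20667471 158.42058705] [231 149  28  20 395] [482.94442703 181.73952562]
top [256.94654088 219.57187781] [246 209  23  22 337] [479.65957893 180.91632493]
to (534.3, -56, 48) units [-0.06  0.07  7.76] yaw -15.93 z [533. -54. 242.] w 87.8
```

Emit:
move_arm(steps=[[[-0.1,0,1],0,0],[[0,0,1],0,0],[[0,0,1],0,0],[[0,0,1],0,0],[[0,0,1],0,0],[[0,0,1],0,0],[[0,0,0.8],0,0],[[0,0,0.6],0,0],[[0,0,0.3],0,0],[[0,0,0],0,0],[[0,0,0],0,0],[[0,0,0],0,1],[[0,0,0],0,1],[[0,0,0],0,1],[[0,0,0],0,1],[[0,0,0],0,1],[[0,0,0],0,1]])

```text
t: 15.45
ee_pos: [534.0, -57.8, 50.4]
orientation: [2.507, 1.889, 0.004]
ft_force: [3.5, -0.1, 6.0]
width: 64.5
grasp_force: 30.0
```

Emit:
move_arm(steps=[[[0,0,-0.3],0,1],[[0,0,-0.7],0,1],[[0,0,-1],0,1],[[0,0,-1],0,1],[[0,0,-1],0,1],[[0,0,-1],0,1],[[0.4,-0.1,-0.9],0,1],[[0.8,-0.3,-0.5],0,1],[[1,-0.4,0],0,1],[[1,-0.4,0],0,1],[[1,-0.4,0],0,1],[[1,-0.4,0],0,1],[[1,-0.4,0],0,1],[[1,-0.4,0],0,1],[[1,-0.4,0],0,1],[[1,-0.4,0],0,1],[[1,-0.4,0],0,1],[[0.8,-0.3,0],0,1],[[0.7,-0.3,0],0,1],[[0.4,-0.1,0],0,1]])

```text
t: 17.12
ee_pos: [501.0, 267.0, 208.6]
orientation: [-2.507, -1.892, 0.005]
ft_force: [-0.0, -0.0, -4.2]
width: 64.0
grasp_force: 30.0
```

Emit:
move_arm(steps=[[[0.3,-0.1,0],0,1],[[0,0,0],0,1],[[0,0,0],0,1]])

```text
t: 17.37
ee_pos: [502.3, 273.0, 209.1]
orientation: [2.509, 1.891, -0.002]
ft_force: [-0.1, -1.0, -4.0]
width: 64.3
grasp_force: 30.0
```

Run:
```python
from m import *
d=shot('wrist','w5.png');h=cv2.cvtColor(d['image'],cv2.COLOR_RGB2HSV).astype(int)
p=ctrl.get_obs()['ee_pos'];print(p,proj(d,p+[0,0,50]))
go((505.4,273.8,59.4))
```

```text
[502.37882001 272.62561707 209.13807554] (np.float64(323.45834692033696), np.float64(303.45248837636916))
to (505.4, 273.8, 59.4) units [0.09 0.11 5.99] yaw -16.03 z [502.4 272.6 209.1] w 64.0
```

View pics/w5.png

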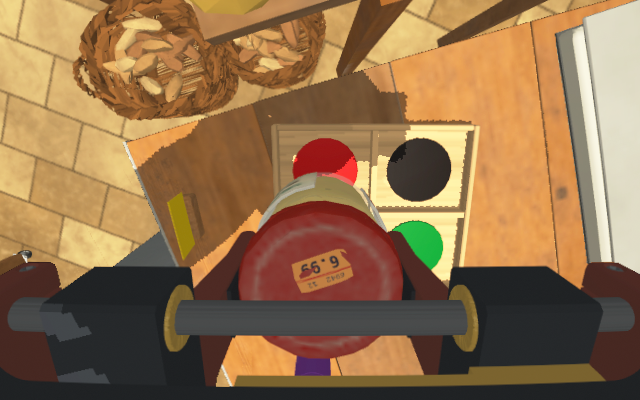

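Mustard lid is at (320,280) against 303 expected, so it sits about 4 mm further along tool +x than honey did. Red pad is at (324,165). I correct for this and lower.

Emit:
move_arm(steps=[[[-0.1,0.1,0.5],0,1],[[0,0,1],0,1],[[0,0,1],0,1],[[0,0,1],0,1],[[0,0,1],0,1],[[0,0,0.7],0,1],[[0,0,0.4],0,1],[[0,0,0.2],0,1],[[0,0,0],0,1],[[0,0,0],0,1],[[0,0,0.04],0,1],[[0,0,0.04],0,1],[[0,0,0],0,1]])

```text
t: 18.5
ee_pos: [504.8, 270.8, 63.2]
orientation: [2.509, 1.89, 0.002]
ft_force: [0.0, -0.2, -4.1]
width: 64.1
grasp_force: 30.0
```

Emit:
move_arm(steps=[[[0,0,0.04],0,1],[[0,0,0.04],0,1],[[0,0,0.04],0,1],[[0,0,0],0,1],[[0,0,0],0,1]])

```text
t: 18.92
ee_pos: [504.4, 270.6, 59.5]
orientation: [2.509, 1.89, 0.0]
ft_force: [0.5, -0.1, -3.4]
width: 64.3
grasp_force: 30.0
```

Emit:
move_arm(steps=[[[0,0,0.03],0,1],[[0,0,0.03],0,1],[[0,0,0],0,1],[[0,0,0],0,1]])

```text
t: 19.25
ee_pos: [504.9, 270.7, 59.1]
orientation: [2.509, 1.89, 0.002]
ft_force: [-2.0, -1.3, 7.9]
width: 64.4
grasp_force: 30.0
```

Emit:
move_arm(steps=[[[0,0,0],0,0.5],[[0,0,0],0,0.2],[[0,0,0],0,0],[[0,0,0],0,0],[[0,0,0],0,0],[[0,0,0],0,0],[[0,0,-0.3],0,0],[[0,0,-0.6],0,0],[[0,0,-1],0,0],[[0,0,-1],0,0],[[0,0,-1],0,0],[[0,0,-1],0,0],[[0,0,-1],0,0],[[0,0,-1],0,0],[[-0.5,0.2,-0.5],0,0],[[-0.8,0.3,0],0,0]])

```text
t: 20.58
ee_pos: [509.1, 236.8, 246.5]
orientation: [2.506, 1.892, 0.01]
ft_force: [0.7, -0.5, -0.4]
width: 87.5
grasp_force: 0.0
```

Emit:
move_arm(steps=[[[-1,0.35,0],0,0],[[-1,0.35,0],0,0],[[-1,0.35,0],0,0],[[-1,0.35,0],0,0],[[-1,0.35,0],0,0],[[-1,0.35,0],0,0],[[-1,0.35,0],0,0],[[-1,0.35,0],0,0],[[-1,0.35,0],0,0],[[-1,0.35,0],0,0],[[-1,0.35,0],0,0],[[-1,0.35,0],0,0],[[-1,0.35,0],0,0],[[-1,0.35,0],0,0],[[-1,0.4,0],0,0],[[-1,0.4,0],0,0],[[-0.7,0.2,0],0,0],[[-0.3,0.1,0],0,0],[[0,0,0],0,0],[[0,0,0],0,0]])

```text
t: 22.25
ee_pos: [533.7, -214.0, 242.6]
orientation: [-2.509, -1.889, 0.0]
ft_force: [1.1, 0.6, 0.1]
width: 87.8
grasp_force: 0.0
```

Run:
```python
from m import *
d=shot('wrist','w6.png')
c,st=blob(cmask(d['image'],'green'),proj(d,(535,-213,90)));print(c,st,locate(d,c,29.5,87,90))
q=cams.cut_out('wrist','cumin_jar')
for k in q[:2]: print('cumin',k['p'],k['rect'],locate(d,cen(np.argwhere(k['pixels'])[:,::-1]),21.5,0,96))
for n in ('scene','top'):
    e=shot(n,n+'6.png');h=cv2.cvtColor(e['image'],cv2.COLOR_RGB2HSV).astype(int)
    c,st=blob(((h[...,0]<5)|(h[...,0]>168))&(h[...,1]>130)&(h[...,2]>80),proj(e,(505,274,108)));print(n,c,st,locate(e,c,32.5,97,108))
    c,st=blob(cmask(e['image'],'white'),proj(e,(481.7,182,108)));print(n,locate(e,c,28.5,97,108))
go((535,-213,36))
```

```text
[324.23972978 181.02367476] [ 295  151   59   60 2784] [ 537.06432951 -211.06415447]
cumin 0.88 [417.8, 131.1, 65.2, 46.9] [ 639.52421944 -190.10008525]
scene [214.65566459 137.33303598] [200 126  31  24 510] [504.958337   270.99404055]
scene [482.92673693 181.72644778]
top [216.96569579 210.46893204] [204 198  27  26 439] [504.29483727 272.58888145]
top [479.42166289 180.97082763]
to (535, -213, 36) units [0.   0.03 8.28] yaw -15.93 z [ 534.3 -213.   243. ] w 88.1
```

Emit:
move_arm(steps=[[[0,0,1],0,0],[[0,0,1],0,0],[[0,0,1],0,0],[[0,0,1],0,0],[[0,0,1],0,0],[[0,0,1],0,0],[[0,0,1],0,0],[[0,0,0.6],0,0],[[0,0,0.4],0,0],[[0,0,0.2],0,0],[[0,0,0],0,0],[[0,0,0],0,0],[[0,0,0],0,1],[[0,0,0],0,1],[[0,0,0],0,1],[[0,0,0],0,1],[[0,0,0],0,1],[[0,0,0],0,1]])

```text
t: 23.95
ee_pos: [535.1, -214.4, 38.6]
orientation: [2.508, 1.889, 0.001]
ft_force: [1.3, 0.2, 4.3]
width: 61.9
grasp_force: 30.0
```

Emit:
move_arm(steps=[[[0,0,-0.3],0,1],[[0,0,-0.7],0,1],[[0,0,-1],0,1],[[0,0,-1],0,1],[[0,0,-1],0,1],[[0,0,-1],0,1],[[0.3,0,-1],0,1],[[0.7,-0.1,-0.8],0,1],[[1,-0.2,0],0,1],[[1,-0.2,0],0,1],[[1,-0.2,0],0,1],[[1,-0.2,0],0,1],[[1,-0.2,0],0,1],[[1,-0.2,0],0,1],[[1,-0.2,0],0,1],[[1,-0.2,0],0,1],[[1,-0.2,0],0,1],[[1,-0.2,0],0,1],[[1,-0.1,0],0,1],[[1,-0.1,0],0,1]])

```text
t: 25.62
ee_pos: [567.8, 115.3, 207.7]
orientation: [-2.508, -1.89, 0.002]
ft_force: [-0.1, -0.4, -1.5]
width: 61.7
grasp_force: 30.0
```

Emit:
move_arm(steps=[[[0.8,-0.1,0],0,1],[[0.6,0,0],0,1],[[0.3,0,0],0,1],[[0,0,0],0,1],[[0,0,0],0,1]])

```text
t: 26.03
ee_pos: [577.7, 155.3, 207.7]
orientation: [-2.509, -1.891, 0.002]
ft_force: [-1.0, -0.6, -3.0]
width: 61.8
grasp_force: 30.0
```

Run:
```python
from m import *
d=shot('wrist','w7.png')
p=ctrl.get_obs()['ee_pos'];print(p,proj(d,p+[0,0,51]))
go((579.8,155.5,47.6))
```

```text
[577.67122014 154.85084479 207.67722458] (np.float64(323.1348034597456), np.float64(305.0596360283429))
to (579.8, 155.5, 47.6) units [0.05 0.08 6.4 ] yaw -16.03 z [577.7 154.9 207.7] w 62.0
```

View pics/w7.png

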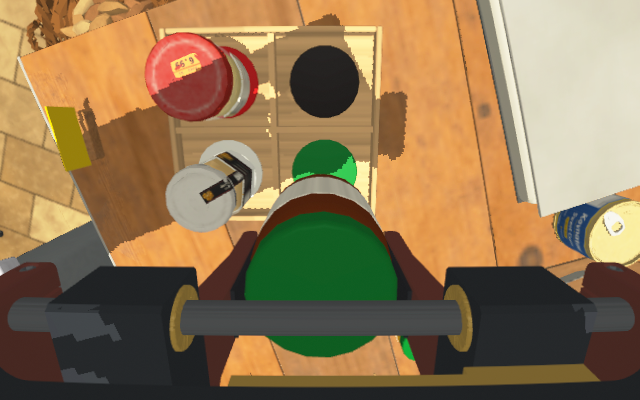

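Chutney is held upright, with its lid centre at (321,284), about +2.7 mm along tool x. Red and white jars stand on their pads. Lowering.

Emit:
move_arm(steps=[[[-0.1,0.1,0.5],0,1],[[0,0,1],0,1],[[0,0,1],0,1],[[0,0,1],0,1],[[0,0,1],0,1],[[0,0,0.9],0,1],[[0,0,0.5],0,1],[[0,0,0.25],0,1],[[0,0,0.1],0,1],[[0,0,0],0,1],[[0,0,0],0,1],[[0,0,0.04],0,1],[[0,0,0],0,1]])

```text
t: 27.17
ee_pos: [580.5, 152.8, 51.7]
orientation: [2.508, 1.89, 0.003]
ft_force: [-0.6, -0.3, -3.5]
width: 61.7
grasp_force: 30.0
```

Emit:
move_arm(steps=[[[0,0,0.04],0,1],[[0,0,0.04],0,1],[[0,0,0.04],0,1],[[0,0,0],0,1],[[0,0,0],0,1]])

```text
t: 27.58
ee_pos: [579.8, 152.7, 47.6]
orientation: [-2.509, -1.89, -0.0]
ft_force: [-0.8, -0.3, -3.0]
width: 61.6
grasp_force: 30.0
```

Emit:
move_arm(steps=[[[0,0,0.03],0,1],[[0,0,0.03],0,1],[[0,0,0],0,1],[[0,0,0],0,1]])

```text
t: 27.92
ee_pos: [579.8, 152.7, 47.6]
orientation: [2.509, 1.891, 0.0]
ft_force: [-5.0, -1.4, 11.0]
width: 61.6
grasp_force: 30.0
```

Emit:
move_arm(steps=[[[0,0,0],0,0.5],[[0,0,0],0,0.2],[[0,0,0],0,0],[[0,0,0],0,0],[[0,0,0],0,0],[[0,0,0],0,0],[[0,0,-0.3],0,0],[[0,0,-0.6],0,0],[[0,0,-1],0,0],[[0,0,-1],0,0],[[0,0,-1],0,0],[[0,0,-1],0,0],[[0,0,-1],0,0],[[0,0,-1],0,0],[[-0.5,0.2,-0.8],0,0],[[-1,0.5,-0.4],0,0]])

```text
t: 29.25
ee_pos: [587.1, 113.6, 252.3]
orientation: [2.505, 1.893, 0.007]
ft_force: [0.8, 0.6, 0.3]
width: 87.9
grasp_force: 0.0
```

Emit:
move_arm(steps=[[[-1,0.5,0],0,0],[[-1,0.5,0],0,0],[[-1,0.5,0],0,0],[[-1,0.5,0],0,0],[[-1,0.5,0],0,0],[[-1,0.5,0],0,0],[[-1,0.5,0],0,0],[[-1,0.5,0],0,0],[[-1,0.5,0],0,0],[[-1,0.5,0],0,0],[[-0.7,0.4,0],0,0],[[-0.3,0.1,0],0,0],[[0,0,0],0,0],[[0,0,0],0,0]])

```text
t: 30.42
ee_pos: [642.1, -190.1, 248.7]
orientation: [-2.509, -1.889, 0.0]
ft_force: [0.3, -0.3, 0.3]
width: 87.9
grasp_force: 0.0
```

Run:
```python
from m import *
d=shot('wrist','w8.png');p=ctrl.get_obs()['ee_pos']
print(proj(d,(641,-192,96)),[(q['p'],q['rect'],locate(d,cen(np.argwhere(q['pixels'])[:,::-1]),21.5,0,96)) for q in cams.cut_out('wrist','cumin_jar')[:2]])
for n in ('scene','top'):
    e=shot(n,n+'8.png')
    c,st=blob(cmask(e['image'],'green'),proj(e,(580,154,99)));print(n,c,st,locate(e,c,29.5,85,99))
go((641,-192,40))
```

```text
(np.float64(321.0854749235292), np.float64(187.85360548273857)) [(0.88, [51.1, 24.1, 102.3, 48.2], array([430.46079984,  35.57937951])), (0.6, [319.0, 181.6, 44.8, 54.5], array([ 639.84781681, -189.90336331]))]
scene [282.8452508 138.452508 ] [269 128  28  22 492] [578.48176705 152.33051816]
top [268.51830664 179.13272311] [257 167  24  25 456] [577.81028618 154.988989  ]
to (641, -192, 40) units [-0.13 -0.02  8.35] yaw -15.93 z [ 642.5 -189.1  248.8] w 87.9
```

View pics/w8.png

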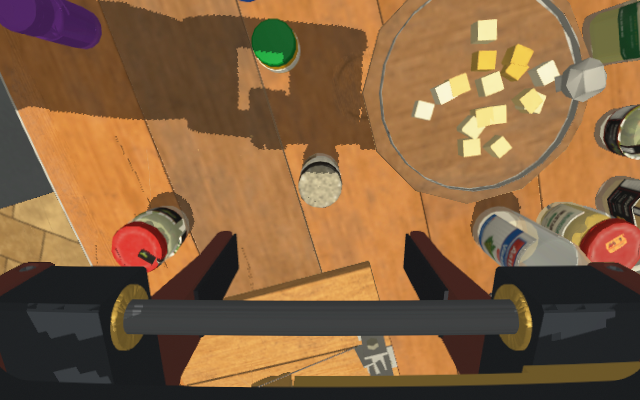

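Chutney is on its pad. The cumin top is at (320,185), and there is clear space either side of it for the fingers. Grasping.

Emit:
move_arm(steps=[[[-0.1,0,1],0,0],[[0,0,1],0,0],[[0,0,1],0,0],[[0,0,1],0,0],[[0,0,1],0,0],[[0,0,1],0,0],[[0,0,1],0,0],[[0,0,0.6],0,0],[[0,0,0.4],0,0],[[0,0,0.2],0,0],[[0,0,0],0,0],[[0,0,0],0,0.3],[[0,0,0],0,0.4],[[0,0,0],0,0.5],[[0,0,0],0,1],[[0,0,0],0,1],[[0,0,0],0,1],[[0,0,0],0,1],[[0,0,0],0,1]])

```text
t: 32.2
ee_pos: [641.7, -192.9, 43.8]
orientation: [-2.509, -1.89, 0.0]
ft_force: [-0.4, 0.8, 1.2]
width: 42.6
grasp_force: 30.0
```

Emit:
move_arm(steps=[[[0,0,-0.3],0,1],[[0,0,-0.7],0,1],[[0,0,-1],0,1],[[0,0,-1],0,1],[[0,0,-1],0,1],[[0,0,-1],0,1],[[0.3,-0.1,-1],0,1],[[0.7,-0.3,-0.6],0,1],[[1,-0.4,0],0,1],[[1,-0.4,0],0,1],[[1,-0.4,0],0,1],[[1,-0.4,0],0,1],[[1,-0.4,0],0,1],[[1,-0.4,0],0,1],[[1,-0.4,0],0,1],[[1,-0.4,0],0,1],[[1,-0.4,0],0,1],[[1,-0.4,0],0,1],[[1,-0.4,0],0,1],[[1,-0.4,0],0,1]])

```text
t: 33.87
ee_pos: [606.1, 156.6, 209.0]
orientation: [2.509, 1.89, 0.0]
ft_force: [-0.6, 0.5, -0.8]
width: 42.8
grasp_force: 29.9
```

Emit:
move_arm(steps=[[[1,-0.4,0],0,1],[[1,-0.4,0],0,1],[[0.8,-0.2,0],0,1],[[0.5,0,0],0,1],[[0.2,0,0],0,1],[[0,0,0],0,1],[[0,0,0],0,1]])

```text
t: 34.45
ee_pos: [606.8, 245.5, 208.5]
orientation: [2.509, 1.89, -0.001]
ft_force: [0.8, -0.8, -1.3]
width: 43.1
grasp_force: 29.9
```

Run:
```python
from m import *
d=shot('wrist','w9.png')
p=ctrl.get_obs()['ee_pos'];print(p,proj(d,p+[0,0,52]))
go((605.1,245.9,52.8))
```

```text
[606.71116573 245.20949345 208.51937194] (np.float64(323.1670653424529), np.float64(306.24839795516095))
to (605.1, 245.9, 52.8) units [ 0.01 -0.07  6.23] yaw -16.06 z [606.7 245.2 208.5] w 42.7
```

View pics/w9.png

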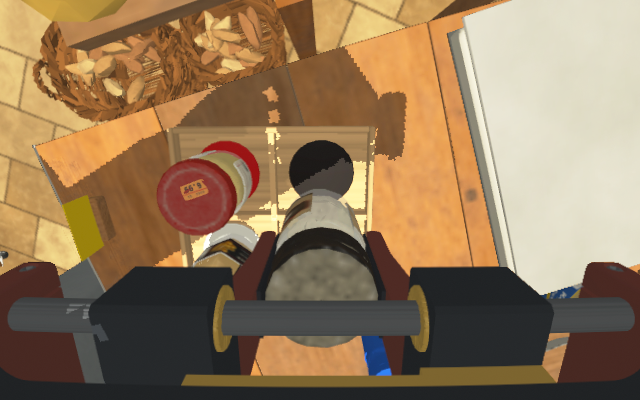

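Cumin is held upright, with its cap centre at (321,295). The black pad is visible at (321,170). Lowering in stages.

Emit:
move_arm(steps=[[[0,-0.1,0.5],0,1],[[0,0,1],0,1],[[0,0,1],0,1],[[0,0,1],0,1],[[0,0,1],0,1],[[0,0,0.7],0,1],[[0,0,0.5],0,1],[[0,0,0.25],0,1],[[0,0,0],0,1],[[0,0,0],0,1]])

```text
t: 35.33
ee_pos: [604.6, 246.9, 60.2]
orientation: [2.509, 1.89, 0.001]
ft_force: [0.2, 0.2, -1.4]
width: 42.8
grasp_force: 29.9
```

Emit:
move_arm(steps=[[[0,0,0.08],0,1],[[0,0,0.08],0,1],[[0,0,0.04],0,1],[[0,0,0.04],0,1],[[0,0,0],0,1],[[0,0,0],0,1]])

```text
t: 35.83
ee_pos: [604.3, 247.1, 54.1]
orientation: [2.509, 1.891, 0.0]
ft_force: [-0.2, 0.5, -1.9]
width: 42.7
grasp_force: 29.9
```

Emit:
move_arm(steps=[[[0,0,0.03],0,1],[[0,0,0.03],0,1],[[0,0,0],0,1],[[0,0,0],0,1]])

```text
t: 36.17
ee_pos: [604.4, 247.2, 52.8]
orientation: [2.509, 1.89, 0.001]
ft_force: [-1.6, 0.7, 2.1]
width: 42.7
grasp_force: 30.0
```

Emit:
move_arm(steps=[[[0,0,0],0,0.45],[[0,0,0],0,0.3],[[0,0,0],0,0.1],[[0,0,0],0,0],[[0,0,0],0,0],[[0,0,0],0,0],[[0,0,0],0,0],[[0,0,-0.3],0,0],[[0,0,-0.6],0,0],[[0,0,-1],0,0],[[0,0,-1],0,0],[[0,0,-1],0,0],[[0,0,-1],0,0],[[0,0,-1],0,0],[[0,0,-1],0,0],[[0,0,-1],0,0],[[-0.5,0,-0.8],0,0],[[-1,0,-0.4],0,0],[[-1,0,0],0,0],[[-1,0,0],0,0]])

```text
t: 37.83
ee_pos: [580.2, 162.4, 282.7]
orientation: [2.507, 1.891, 0.005]
ft_force: [-0.5, -0.4, -0.7]
width: 87.6
grasp_force: 0.0
```

Emit:
move_arm(steps=[[[-1,0,0],0,0],[[-1,0,0],0,0],[[-1,0,0],0,0],[[-1,0,0],0,0],[[-1,0,0],0,0],[[-1,0,0],0,0],[[-1,0,0],0,0],[[-0.5,0,0],0,0],[[0,0,0],0,0],[[0,0,0],0,0],[[0,0,0],0,0]])

```text
t: 38.75
ee_pos: [528.9, -16.5, 280.5]
orientation: [2.509, 1.89, 0.002]
ft_force: [0.1, 0.7, 0.6]
width: 87.7
grasp_force: 0.0
```

Run:
```python
from m import *
ims=[]
for n in ('scene','top'):
    e=shot(n,n+'9.png')
    for q in cams.cut_out(n,'cumin_jar')[:4]:
        xy=locate(e,cen(np.argwhere(q['pixels'])[:,::-1]),21.5,9,105);print(n,round(q['p'],2),xy)
    for t,c,s,g in (('honey','white',(481.5,181.5,108),(28.5,97,108)),('chut','green',(578,154,99),(29.5,85,99)),('olive','red',(431,-207,86),(28,75,86)),('sample','green',(632,-50,62),(22,52,62))):
        print(n,t,locate(e,blob(cmask(e['image'],c),proj(e,s))[0],*g))
a=cv2.imread('pics/scene9.png')[110:300,180:460];b=cv2.imread('pics/top9.png')[140:280,190:450]
cv2.imwrite('pics/c9.png',np.hstack([cv2.resize(a,(400,271)),cv2.resize(b,(400,271))]))
```

```text
scene 0.75 [604.14306738 248.63394074]
scene 0.64 [417.71799482  38.03322411]
scene 0.56 [613.77459087  30.65822654]
scene honey [483.08190107 181.93665972]
scene chut [578.55083228 152.33629313]
scene olive [ 431.47259335 -207.52007346]
scene sample [631.64808188 -51.30015591]
top 0.58 [605.32771708 248.85254273]
top honey [479.89375951 181.34994534]
top chut [577.51383081 154.74158723]
top olive [ 427.98270471 -223.67627799]
top sample [587.67410388 158.79444176]
```

View pics/c9.png

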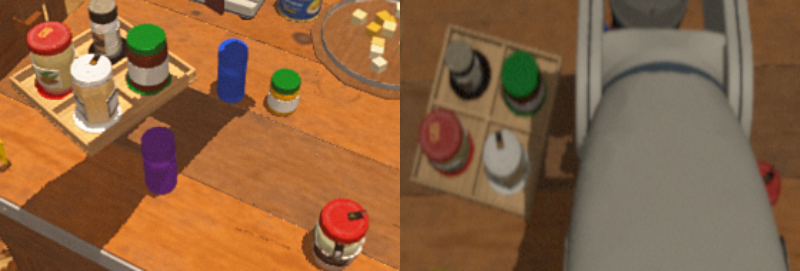

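All four jars stand upright on the matching pads, about 2–3 mm off centre by the fixed cameras. The scene camera puts olive and sample where they started (the arm hides them from the top camera). The gripper is clear, so I'm handing in.

```bash
python3 -c "
from workcell import ctrl
print(ctrl.close_job())"
```

```text
the job is handed in; nothing more can be done
None
```

The job is handed in at about 39 s: honey, mustard, cumin and chutney stand upright on the white, red, black and green pads, each about 2–3 mm off centre by the fixed cameras, and the olive and sample jars were left alone; the hand-in returned no verdict.

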